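# Change over the wafer inspection stage

## Robot

A 6-joint arm with a two-finger parallel gripper is mounted at the origin on the work surface. World frame = base frame: x ahead of the robot, y to its left, z up, the work surface at z = 0. Lengths are in mm, angles in rad, forces in N, time in s.
With the tool pointing down it reaches from about 275 to 750 mm from the base axis. Payload 10.2 kg.
Tool frame: the origin (TCP) lies midway between the tips of the shut fingers; the grasp point (between the pads) lies 19 mm behind it (grip_depth is the distance from the TCP to the grasp point, in mm); y points along the fingers, z is the direction in which the jaws open and shut, and the axes are right-handed (so a half turn about y gives the same grasp; the last joint's range is limited). The gripper opens to 88 mm and grips with 3 to 60 N. Pads are 18 mm wide; open, the fingers measure 123 mm over their backs; the gripper's body (75 mm by 187 mm) begins 45 mm behind the grasp point.
Start: joints at [1.114, 0.313, 1.498, -0, 1.331, -0.223], TCP at [121.642, 510.719, 238.72] pointing down, gripper open.
Joint ranges: [-2.94, 2.94], [-0.97, 2.17], [0.19, 2.56], [-1.23, 4.37], [0.02, 3.11], [-2.88, 2.88]. Speed limits (rad/s): [2.39, 2.39, 3.01, 3.14, 3.14, 3.14].

## Interface

Orientations are given as a unit quaternion [x, y, z, w].
In Python, from rig import * gives the robot as it stands. Calls block until the motion is done:
- move_ptp(position, orientation): joint-space move of the TCP to a pose.
- move_linear(position, rot=None, max_speed=150, force_limit=None): straight line of the TCP; rot=None keeps the orientation; max_speed is the mean speed in mm/s. With force_limit (N) it stops when the force on the tool has changed by that much, and returns True; else False.
- move_joints(angles): joint-space move.
- command_gripper(opening): finger opening in mm; the grip force is fixed at half the most; returns when the fingers have stopped.
- sleep(seconds).
- inverse_kinematics(position, orientation): joint angles nearest the present ones, or None.
- read_camera(name): name is "scene" or "side" or "wrist"; returns a dict with "image" (400x640x3 uint8, red, green, blue), "mtx" (3x3 intrinsics, pixels), "dist" ([k1, k2, p1, p2, k3] as OpenCV has them; the pictures are not rectified), "world_to_cam" (4x4, takes a point from world to camera coordinates); the wrist camera has in their place "T_tool_cam" (4x4, takes a point from camera to tool coordinates, whose origin is the TCP and whose axes are the tool frame's). Camera axes: x right, y up, looking along -z (the intrinsics and any distortion apply to the point x, -y, -z); pixel columns grow to the right and rows downward; lengths in mm; the calibration is good to about 2 mm. A picture is of the moment at which its call begins: read the wrist's pose just before it. There is no depth.
A pose or a line that the arm cannot do raises Unreachable and nothing moves.
- sign_off(): hands the job in, once; it reports no verdict.
Readings, each from a call of its own:
- current_time_s(): time.
- current_q(): joint angles.
- current_qvel(): joint speeds.
- current_tau(): joint torques, N m.
- current_eef_pos(): TCP position.
- current_ee_rot(): TCP orientation.
- current_contact_force(): force on the tool from outside, world axes, zero at the start.
- current_torque(): the same for the moment, N m.
- current_width(): finger opening in mm.
Only numpy, scipy, OpenCV 4.12 (cv2) and the standard library are available. Lean on these libraries where they do the work, as an engineer would, in place of code of your own. Each camera call takes 0.05 s, during which the arm holds its last target. There are 200 camera calls.

## Task

Change over the microscope's indexing stage: take the finished green wafer holder off it and lay it on the green mat, and load every blue and white holder lying on the bench, one to a station, sliding each in at the open side of the amber shield until it is fully home under the clips; the stage clicks round in quarter turns by its orange-capped posts, to bring each station to the opening. Leave the stage clicked in with the blue reference holder under the lens, and do not knock the microscope's head or disturb the other things on the bench.

Things in the scene. Friction and masses are not known exactly. Their poses are not given: they have to be found in the camera images.
- blue: blue reference wafer holder: plate 104 (x) x 84 (y) x 8 mm, 140 g. Origin: centre of the underside, z up, +x the leading edge, which enters a station first. At the trailing end a grip tab stands across it, to pinch across its 10 mm (x): 40 mm wide, centre at x = -47 mm, top 45 mm above the underside. Always present; starts flat on the bench to the robot's right, tab roughly towards the robot
- white1: white wafer holder, in all but colour the same as the blue one (same size, tab and axes), starting flat on the bench like it; two or three of the three white ones are present
- white2: white wafer holder, in all but colour the same as the blue one (same size, tab and axes), starting flat on the bench like it; two or three of the three white ones are present
- white3: white wafer holder, in all but colour the same as the blue one (same size, tab and axes), starting flat on the bench like it; two or three of the three white ones are present
- green: green wafer holder, already inspected, in all but colour the same as the blue one (same size, tab and axes); it starts fully home in the rear station, under the lens, tab pointing away from the stage's axis
- mat: green finished-work mat, fixed flat on the bench to the robot's right, 150 (x) x 130 (y) x 3 mm; origin at the centre of its underside, z up
- blue_wafer (a point): centre of the violet 76 mm wafer fixed on the blue holder: 9 mm ahead (+x) of the holder's origin, 9 mm above its underside
- scope: microscope stand, fixed, place and yaw vary. Origin on the bench on the stage's turning axis, z up. Base 400 x 500 x 36 mm. Its -y side (green bar on the base edge) is the open loading side; on the other three sides a clear amber shield, inner face 185 mm from the axis, stands from y = -130 mm back, up to 85 mm above the bench. Column at y = 220 to 330 mm
- head: the microscope's arm, nosepiece and objective over the rear of the stage, rigid with the stand (same origin and axes as scope): objective 36 mm thick, tip 155 mm above the bench at y = 104 mm; above 283 mm up to 100 mm wide. Keep the hand clear of it
- lens (a point): tip of the objective, 155 mm above the bench, 104 mm behind the stage axis (scope +y); a holder fully home in the rear station has its wafer's centre straight below
- stage (a joint): angle of the round stage (rad), anticlockwise from above, starts near 0, turns 6.4 rad either way. A detent clicks at every quarter turn (multiples of 1.571): it pulls to the nearest click with up to 0.6 N m (4 N at a post) and settles there within 0.02 rad once let go. Disc 330 mm across, its top 55 mm above the bench
- st0 (a point): station 0: where the origin of a fully home holder lies (leading edge towards the axis), on the disc's top, 113 mm from the axis; on the loading side at stage angle 0, turns with the stage. Stations are alike: the holder stops against the square hub, 60 mm from the axis, between two rails 89 mm apart, under clips that overhang its edges from 62 to 102 mm from the axis
- st1 (a point): station 1, at scope +x at stage angle 0. In every station the clips' undersides are 11 mm and their tops 15 mm above the disc; outside the clips the rails (11 mm high) are open above and flare from 89 to 96 mm apart at 148 mm from the axis
- st2 (a point): station 2, at the rear under the lens at stage angle 0. To load a station: lay the holder flat on the disc with its leading edge just outside the clips (origin about 156 mm from the axis), then slide it 43 mm in to the stop
- st3 (a point): station 3, at scope -x at stage angle 0. Only the station on the loading side can be loaded: at the other sides the shield leaves no room to lay a holder in outside the clips
- post0 (a point): centre of the top of one of the four alike turning posts: round, upright, 18 mm thick, orange cap, 60 mm tall above the disc (top 115 mm above the bench), fixed on the stage 140 mm from the axis, midway between stations 0 and 1; the other three stand midway between the other stations, at the same distance
- shipper: bystander: closed round wafer shipper, pale plastic, 110 mm across, 24 mm high; origin at the centre of its underside
- petri: bystander: glass petri dish with lid, 94 mm across, 18 mm high; origin at the centre of its underside
- tweezers: bystander: steel wafer tweezers, 125 mm long, 8 mm high, lying along their x; origin at the centre of its underside
- washbottle: bystander: white wash bottle with red cap, 66 mm across, 170 mm high; origin at the centre of its underside
- slidebox: bystander: grey slide box, 100 x 80 x 32 mm; origin at the centre of its underside
- jar: bystander: amber glass jar with black lid, 54 mm across, 75 mm high; origin at the centre of its underside
Mind the look-alikes: they are no part of the job. What is shaped like the green but yellow is not meant.

How it is judged (in metres and radians):
At the end, for the whole second after the job is handed in: Green holder flat on the mat, centres within 45 mm along each mat axis; every blue or white holder present flat and still, its origin within 7 mm of a station's fully-home point; stage at rest within 0.05 rad of a click; blue wafer's centre within 12 mm horizontally of the lens axis ((distance between blue and st0 below 0.007 m or distance between blue and st1 below 0.007 m or distance between blue and st2 below 0.007 m or distance between blue and st3 below 0.007 m) and (distance between white1 and st0 below 0.007 m or distance between white1 and st1 below 0.007 m or distance between white1 and st2 below 0.007 m or distance between white1 and st3 below 0.007 m) and (distance between white2 and st0 below 0.007 m or distance between white2 and st1 below 0.007 m or distance between white2 and st2 below 0.007 m or distance between white2 and st3 below 0.007 m) and (distance between white3 and st0 below 0.007 m or distance between white3 and st1 below 0.007 m or distance between white3 and st2 below 0.007 m or distance between white3 and st3 below 0.007 m) and x of green in the frame of mat between -0.045 and 0.045 m and y of green in the frame of mat between -0.045 and 0.045 m and z of green in the frame of mat below 0.012 m and angle between each of blue, white1, white2, white3, green's own z axis and vertical below 0.06 rad and linear speed of each of blue, white1, white2, white3, green below 0.03 m/s and (value of joint stage between -6.3332 and -6.2332 rad or value of joint stage between -4.7624 and -4.6624 rad or value of joint stage between -3.1916 and -3.0916 rad or value of joint stage between -1.6208 and -1.5208 rad or value of joint stage between -0.05 and 0.05 rad or value of joint stage between 1.5208 and 1.6208 rad or value of joint stage between 3.0916 and 3.1916 rad or value of joint stage between 4.6624 and 4.7624 rad or value of joint stage between 6.2332 and 6.3332 rad) and velocity of joint stage between -0.05 and 0.05 rad/s and horizontal distance between blue_wafer and lens below 0.012 m); the robot touches nothing.
It fails at once if the microscope's head is knocked (over 8 N) (contact force between any of the fingers, the arm and head above 8 N).
It fails at once if a bystander is shoved more than 60 mm (distance of any of shipper, petri, tweezers, washbottle, slidebox, jar from where it was at the start of the episode above 0.06 m).
It fails at once if the wash bottle or the jar is tipped over (angle between any of washbottle, jar's own z axis and vertical above 0.7 rad).
Of white1, white2, white3 only 2 to 3 are there at a start; the rules pass over those that are not, and their reading is None.
At some moment in a run one of blue, white1, white2, white3, green may be knocked a few centimetres aside while the robot is not near it.
Once in a run the grip may slacken for a moment while it holds something.
It also fails if it takes over 210 s, if anything falls off the work surface, if the arm or the gripper's body presses on something with over 40 N, if the wrist force passes 120 N, or if a joint passes its speed limit or range.

## Working session

There is one attempt and no reset: what is moved stays moved. The work goes in short steps, each a Python script; the robot and the scene stay as the last script left them, time stands still between calls to the robot, and variables do not carry over. Pictures are saved under pics/ and viewed, about 12 in all and at most 16, crops included, and the job is handed in when it is done.

```bash
ls; mkdir -p pics
python3 - <<'E'
from rig import *
import cv2
for n in("scene","side","wrist"):
    p,r=current_eef_pos(),current_ee_rot()
    c=read_camera(n); cv2.imwrite(f"pics/{n}0.png",c["image"][...,::-1])
    print(n,c["mtx"],c["dist"],c.get("world_to_cam",c.get("T_tool_cam")))
print(p,r,current_time_s(),current_width())
E
```

```text
pics
scene [[414.83723114   0.         324.93184518]
 [  0.         414.83723114 204.44517082]
 [  0.           0.           1.        ]] [-0.0180511  0.         0.         0.         0.       ] [[ 8.86195155e-01  4.62750450e-01  2.28072072e-02 -4.41337464e+02]
 [-2.67583590e-01  4.71010587e-01  8.40564126e-01  4.71932700e+01]
 [ 3.78228991e-01 -7.51006690e-01  5.41231727e-01 -1.63018631e+03]
 [ 0.00000000e+00  0.00000000e+00  0.00000000e+00  1.00000000e+00]]
side [[452.98158706   0.         317.47038031]
 [  0.         452.98158706 197.32676691]
 [  0.           0.           1.        ]] [-0.12154024  0.          0.          0.          0.        ] [[ 1.18661557e-01 -9.92701099e-01 -2.15397809e-02 -1.03992224e+02]
 [ 5.95668506e-01  5.38131951e-02  8.01425712e-01 -3.72362567e+02]
 [-7.94417061e-01 -1.07928992e-01  5.97706338e-01 -1.40143836e+03]
 [ 0.00000000e+00  0.00000000e+00  0.00000000e+00  1.00000000e+00]]
wrist [[345.28413013   0.         314.13119222]
 [  0.         345.28413013 197.56262968]
 [  0.           0.           1.        ]] [-0.07675042  0.          0.          0.          0.        ] [[ 3.23786607e-04 -9.56509726e-01 -2.91700255e-01 -7.53887542e+01]
 [-1.17161520e-03  2.91699707e-01 -9.56509231e-01 -1.46880898e+02]
 [ 9.99999261e-01  6.51465331e-04 -1.02621288e-03  6.24129294e-01]
 [ 0.00000000e+00  0.00000000e+00  0.00000000e+00  1.00000000e+00]]
[121.53611692 510.54217644 238.25757012] [ 0.70262966 -0.08261097  0.08233435 -0.70193165] 0.15 87.9970652995072
```

View pics/scene0.png

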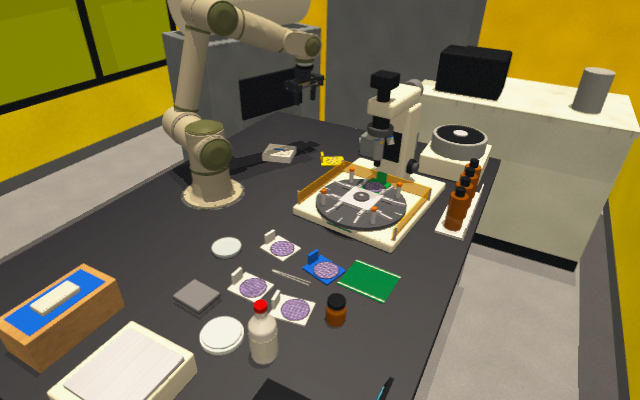

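View pics/side0.png

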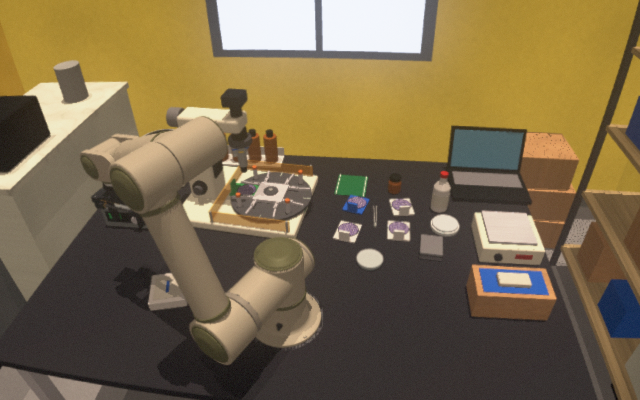

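The scene shows three whites at (281,247), (252,287) and (293,308), blue at (324,268), the mat at (369,281), and the stage hub at about (361,196). Green sits at (380,183) under the lens, and a yellow look-alike lies at (332,160). That makes four holders for four stations. The side view agrees with this.

```bash
cat > h.py <<'E'
from rig import *
import numpy as np, cv2
from scipy.spatial.transform import Rotation as R
def down(yaw):
    """tool down, jaw (tool z) axis along world yaw"""
    z=np.array([np.cos(yaw),np.sin(yaw),0]); y=np.array([0,0,-1.]); x=np.cross(y,z)
    return R.from_matrix(np.c_[x,y,z]).as_quat()
def shot(name,save=None):
    p,q=np.array(current_eef_pos()),current_ee_rot()
    c=read_camera(name)
    if "world_to_cam" in c: c["T"]=np.linalg.inv(c["world_to_cam"])
    else:
        W=np.eye(4); W[:3,:3]=R.from_quat(q).as_matrix(); W[:3,3]=p; c["T"]=W@c["T_tool_cam"]
    if save: cv2.imwrite(f"pics/{save}.png",c["image"][...,::-1]); np.savez(f"pics/{save}.npz",T=c["T"],mtx=c["mtx"],dist=np.array(c["dist"]))
    return c
def load(save): return dict(np.load(f"pics/{save}.npz"))
def px2w(c,uv,z):
    n=cv2.undistortPoints(np.array(uv,float).reshape(-1,1,2),c["mtx"],np.array(c["dist"]))[:,0]
    d=np.c_[n[:,0],-n[:,1],-np.ones(len(n))]@c["T"][:3,:3].T; o=c["T"][:3,3]
    return o+d*((np.asarray(z)-o[2])/d[:,2])[:,None]
def w2px(c,P):
    P=np.atleast_2d(np.array(P,float)); Q=(P-c["T"][:3,3])@c["T"][:3,:3]
    Q=Q*[1,-1,-1]
    return cv2.projectPoints(Q,np.zeros(3),np.zeros(3),c["mtx"],np.array(c["dist"]))[0][:,0]
E
python3 - <<'E'
from h import *
for n,uvs in(("scene",[(281,247),(252,287),(293,308),(324,268),(369,281),(361,196),(380,158)]),("side",[(347,231),(398,230),(401,206),(356,204),(352,185),(269,191)])):
    c=shot(n); im=c["image"]
    print(n,px2w(c,uvs,[5,5,5,5,3,66,155][:len(uvs)]).round(0).tolist())
    x0,y0,w,h=(215,140,200,190) if n=="scene" else (190,130,290,140)
    s=4 if n=="scene" else 2.75
    np.set_printoptions(suppress=True)
    cr=cv2.resize(im[y0:y0+h,x0:x0+w],None,fx=s,fy=s,interpolation=cv2.INTER_CUBIC)
    cr=cr[:600]
    cv2.imwrite(f"pics/{n}crop.png",cr[...,::-1])
for P in[(300,-400),(400,-300),(350,-350)]:
  for yaw in(0,np.pi/2,np.pi,-np.pi/2): print(P,yaw,inverse_kinematics([*P,330],down(yaw)))
E
```

```text
scene [[422.0, -163.0, 5.0], [448.0, -358.0, 5.0], [593.0, -370.0, 5.0], [591.0, -185.0, 5.0], [733.0, -169.0, 3.0], [558.0, 164.0, 66.0], [564.0, 317.0, 155.0]]
side [[419.0, -167.0, 5.0], [443.0, -360.0, 5.0], [593.0, -375.0, 5.0], [590.0, -193.0, 5.0], [726.0, -169.0, 3.0], [565.0, 159.0, 66.0]]
(300, -400) 0 [-1.16204537  0.20745058  1.39842115 -0.          1.53572092 -1.16204537]
(300, -400) 1.5707963267948966 [-1.16204537  0.20745058  1.39842115 -0.          1.53572092 -2.7328417 ]
(300, -400) 3.141592653589793 [-1.16204537  0.20745058  1.39842115 -0.          1.53572092  1.97954728]
(300, -400) -1.5707963267948966 [-1.16204537  0.20745058  1.39842115 -0.          1.53572092  0.40875095]
(400, -300) 0 [-0.87825126  0.20745058  1.39842115 -0.          1.53572092 -0.87825126]
(400, -300) 1.5707963267948966 [-0.87825126  0.20745058  1.39842115 -0.          1.53572092 -2.44904759]
(400, -300) 3.141592653589793 [-0.87825126  0.20745058  1.39842115 -0.          1.53572092  2.26334139]
(400, -300) -1.5707963267948966 [-0.87825126  0.20745058  1.39842115 -0.          1.53572092  0.69254506]
(350, -350) 0 [-1.0225771   0.19575381  1.41271498 -0.          1.53312386 -1.0225771 ]
(350, -350) 1.5707963267948966 [-1.0225771   0.19575381  1.41271498 -0.          1.53312386 -2.59337343]
(350, -350) 3.141592653589793 [-1.0225771   0.19575381  1.41271498 -0.          1.53312386  2.11901555]
(350, -350) -1.5707963267948966 [-1.0225771   0.19575381  1.41271498 -0.          1.53312386  0.54821922]
```

Run:
```python
from h import *
t=current_time_s()
q=np.array(current_q()); 
p0=inverse_kinematics([0.7071*0+0.23*600,0.42*700,330],down(-0.2)); print(p0)
if 1:
    a=np.array(inverse_kinematics([150,306,330],current_ee_rot())); move_joints(a)
    b=a.copy(); b[0]=-0.3; b[5]=0; move_joints(b)
    print(current_time_s()-t, current_eef_pos())
    move_ptp([450,-50,330],down(np.pi)); shot("wrist","w1")
    print(current_time_s()-t,current_q())
    move_ptp([450,-200,330],down(0)); shot("wrist","w2")
    print(current_time_s()-t,current_q())
```

```text
[ 7.65713419e-01 -2.12844857e-01  1.81746917e+00 -4.44089210e-16
  1.53696834e+00  9.65713419e-01]
2.2083 [340.47559592  17.08149121 329.86116069]
4.6167 [-3.70220107e-01  9.73385739e-02  1.52696355e+00  1.56474084e-05
  1.51722329e+00  2.77076782e+00]
7.5417 [-6.56527519e-01  1.89830083e-01  1.41988952e+00  1.29299678e-06
  1.53186335e+00 -6.56462874e-01]
```

View pics/w1.png

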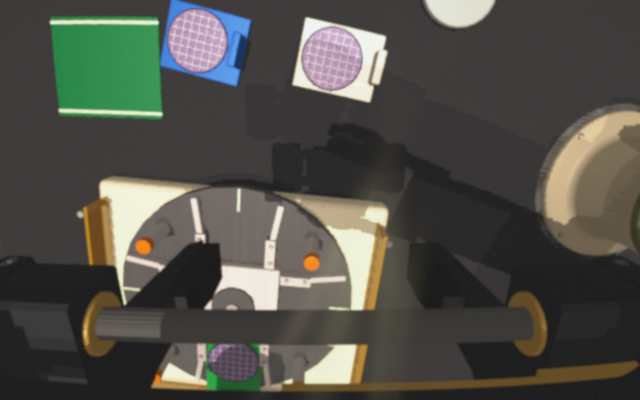

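View pics/w2.png

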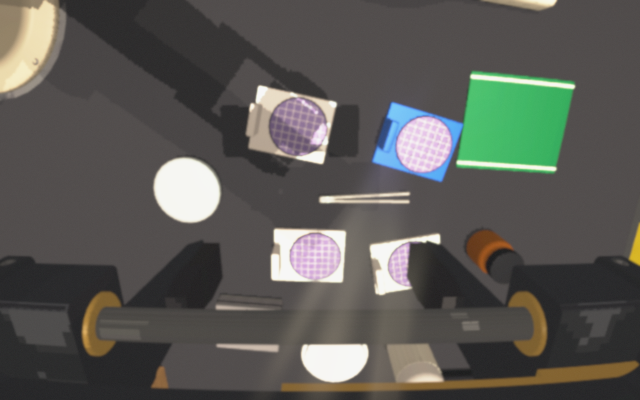

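w1 shows the stage with the green holder at its bottom (235,365), posts at (144,246) and (312,262), the mat, blue and one white. w2 shows all four holders: white at (293,125), (309,256) and (405,265), and blue at (418,141). I need enlarged crops for the corners.

Run:
```python
import cv2
a=cv2.imread("pics/w2.png")[75:300,235:465]; cv2.imwrite("pics/w2c.png",cv2.resize(a,None,fx=2.6,fy=2.6,interpolation=cv2.INTER_CUBIC))
a=cv2.imread("pics/w1.png")[170:400,70:400]; cv2.imwrite("pics/w1c.png",cv2.resize(a,None,fx=2.4,fy=2.4,interpolation=cv2.INTER_CUBIC))
```

```text
(no output)
```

View pics/w2c.png

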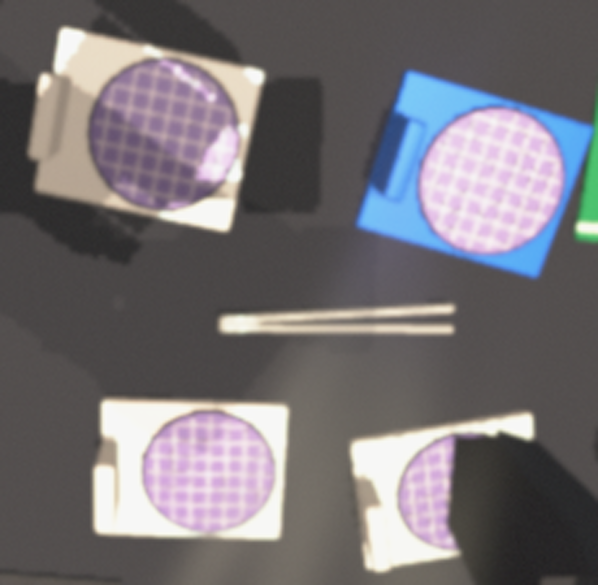

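View pics/w1c.png

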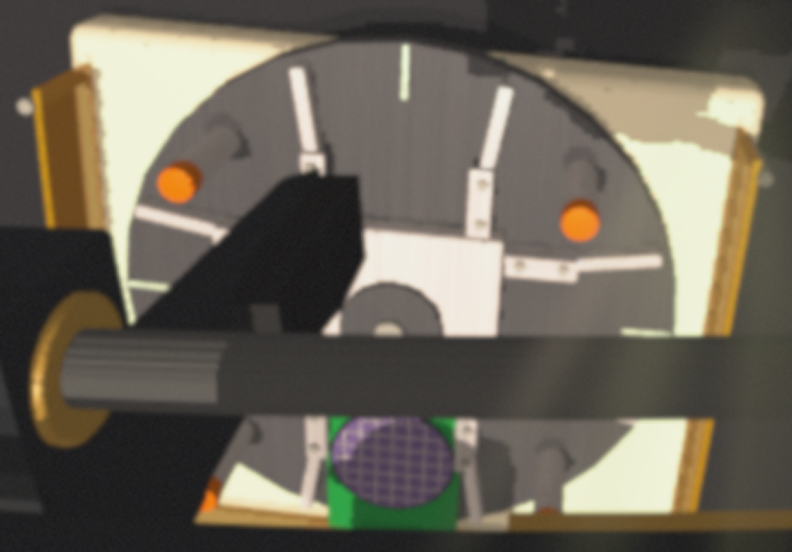

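```bash
cat > meas.py <<'E'
from h import *
c=load("w2"); o=np.array([235,75])
H={"A":[(63,28),(264,70),(230,231),(36,192)],"blue":[(408,70),(595,125),(540,277),(357,226)],"C":[(102,399),(288,404),(280,539),(95,534)],"D":[(351,441),(532,413),None,(370,570)]}
# rows: trailing-left, lead-left, lead-right, trailing-right (image up = world +y? checked by printout)
M=np.array([(-52,42),(52,42),(52,-42),(-52,-42)],float)
def fit(P,M):
    Mc,Pc=M.mean(0),P.mean(0); A=(M-Mc).T@(P-Pc); th=np.arctan2(A[0,1]-A[1,0],A[0,0]+A[1,1])
    Rm=np.array([[np.cos(th),-np.sin(th)],[np.sin(th),np.cos(th)]]); t=Pc-Rm@Mc
    return t,th,np.linalg.norm(P-(M@Rm.T+t),axis=1)
for k,v in H.items():
    i=[j for j in range(4) if v[j]]
    P=px2w(c,[np.array(v[j])/2.6+o-0.3 for j in i],8)[:,:2]
    print(k,*fit(P,M[i]))
c=load("w1"); o=np.array([70,170])
P=px2w(c,[np.array(v)/2.4+o-0.3 for v in[(179,184),(580,222)]],115)[:,:2]
print("posts",P,np.linalg.norm(P[0]-P[1]))
# left in picture = world +x: post0 is image-left (scope +x)
print("scope",fit(P,np.array([(98.995,-98.995),(-98.995,-98.995)])))
hub=px2w(c,[np.array(v)/2.4+o-0.3 for v in[(404,98),(405,45),(388,328)]],[55,55,0])[:,:2]; print("mark",hub)
m=px2w(c,[(52,21),(158,20),(162,115),(60,112)],3)[:,:2]; print("mat",m, m.mean(0))
c=load("w2"); m=px2w(c,[(470,76),(573,86),(555,169),(459,163)],3)[:,:2]; print("mat2",m,m.mean(0),fit(m,np.array([(-75,65),(75,65),(75,-65),(-75,-65.)])))
E
python3 meas.py
```

```text
A [ 420.45060889 -165.23516264] -0.20364192373940898 [0.5165701  0.50087266 0.28843263 0.34581616]
blue [ 592.01619887 -187.69681148] -0.2630146022874043 [0.22165104 0.30092857 0.70721929 0.67419649]
C [ 441.52951335 -357.44584199] -0.04043274263663267 [0.68285407 1.95608903 2.22061872 3.85287528]
D [ 592.07610447 -372.32633748] 0.17633079321046732 [1.43618954 0.25362882 1.18278113]
posts [[649.28965137  46.01554882]
 [453.49551171  64.85447886]] 196.69837419290678
scope (array([560.87389977, 153.97492773]), np.float64(-0.09592276101007342), array([0.6458129, 0.6458129]))
mark [[549.11762805  22.06323253]
 [546.67111707  -7.6623608 ]
 [584.44443903 205.61232834]]
mat [[ 798.81886121 -224.7551424 ]
 [ 651.02317368 -217.99569332]
 [ 657.91302301  -97.29139395]
 [ 806.83719408 -104.91399471]] [ 728.648063  -161.2390561]
mat2 [[ 657.52415456  -99.13168955]
 [ 807.6136474  -107.14856325]
 [ 801.78976191 -224.43057502]
 [ 655.0824806  -216.83341807]] [ 730.50251112 -161.88606147] (array([ 730.50251112, -161.88606147]), np.float64(-0.04548273848026112), array([5.67919977, 6.82842672, 5.83801297, 7.01971613]))
```

```bash
cat > ops.py <<'E'
from h import *
AX=np.array([561.,154.5]); SY=-0.092; EX=np.array([np.cos(SY),np.sin(SY)]); EY=np.array([-EX[1],EX[0]])
DISC=55; GZ=14
def tab(o,th): return np.array(o)-47*np.array([np.cos(th),np.sin(th)])
def moved(name,uv,ref="scene0"):
    """shift in px of a holder in the scene picture since the start"""
    a=cv2.imread(f"pics/{ref}.png"); b=shot("scene")["image"][...,::-1]; u,v=uv
    t=a[v-13:v+14,u-17:u+18]; s=b[v-38:v+39,u-42:u+43]
    _,m,_,l=cv2.minMaxLoc(cv2.matchTemplate(np.ascontiguousarray(s),t,cv2.TM_CCOEFF_NORMED))
    print("moved",name,(l[0]-25,l[1]-25),round(m,2)); return abs(l[0]-25)+abs(l[1]-25)<2
def pick(o,th,base=0,lift=100):
    p=tab(o,th); command_gripper(40)
    move_ptp([*p,base+lift],down(th))
    hit=move_linear([*p,base+GZ],max_speed=150,force_limit=15)
    command_gripper(0); w=current_width(); print("grasp",hit,round(w,1))
    move_linear([*p,base+lift],max_speed=150); return w
def st(r,lat=0): return AX-r*EY+lat*EX      # holder origin at radius r on loading side
def preplace(r=170,lat=0,z=100):
    move_ptp([*tab(st(r,lat),SY+np.pi/2),z],down(SY+np.pi/2))
def seat(lat=0,r0=170):
    th=SY+np.pi/2; g=lambda r:tab(st(r,lat),th)
    print("lower",move_linear([*g(r0),DISC+GZ+1],max_speed=80,force_limit=12),current_eef_pos()[2])
    print("in156",move_linear([*g(154),DISC+GZ+1],max_speed=50,force_limit=15))
    command_gripper(17); 
    h=move_linear([*g(102),DISC+GZ],max_speed=60,force_limit=12)
    e=np.array(current_eef_pos())[:2]; print("push",h,"r of tab by TCP",(AX-e)@EY)
def leave():
    command_gripper(40); p=np.array(current_eef_pos()); move_linear([*p[:2],170],max_speed=250)
E
python3 - <<'E'
from ops import *
import json
c=load("w1"); o=np.array([70,170])
P=px2w(c,[np.array(v)/2.4+o-0.3 for v in[(295,68),(505,88),(312,152),(490,168)]],[66,66,70,70])[:,:2]-AX
print(np.c_[P@EX,P@EY])
print("bottle",px2w(load("w1")|{} ,[(0,0)],0)[0]*0, w2px(load("w2"),[[592,-372,8]]))
s=shot("scene"); print(px2w(s,[(263,360),(336,318)],0))
t=current_time_s()
for n,uv in dict(A=(281,247),B=(324,268),C=(252,287),D=(293,308)).items(): moved(n,uv)
pick([420.5,-165.2],-0.204)
preplace(); shot("wrist","p1"); print(current_time_s()-t,current_width(),current_time_s())
E
```

```text
[[  56.01166534 -148.21432485]
 [ -54.63381427 -147.52692013]
 [  46.0473825  -103.12598673]
 [ -49.7529116  -103.13669952]]
bottle [ 0. -0.  0.] [[407.24305246 264.06533547]]
[[ 613.88173773 -542.43629309    0.        ]
 [ 709.32899556 -340.82933908    0.        ]]
moved A (0, 0) 0.78
moved B (0, 0) 1.0
moved C (0, 0) 0.99
moved D (0, 0) 1.0
grasp False 9.5
5.2665999999999995 9.614060904631746 13.1083
```

View pics/p1.png

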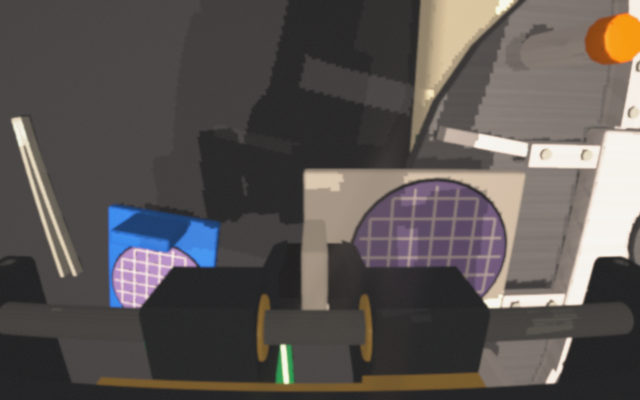

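Run:
```python
from ops import *
c=load("p1"); f=lambda uv,z:(lambda P:print(np.c_[P@EX,P@EY].round(1).tolist()))(px2w(c,uv,z)[:,:2]-AX)
f([(305,170),(523,172),(503,298)],94); f([(560,167),(520,296)],70); f([(440,132),(437,139)],66); f([(613,38)],115)
f([(603,130)],64)
```

```text
[[-42.3, -220.5], [-41.5, -119.2], [26.0, -117.5]]
[[-39.0, -82.8], [41.0, -91.1]]
[[-56.4, -150.5], [-52.8, -151.8]]
[[-98.5, -103.1]]
[[-59.0, -55.8]]
```

p1 shows the white held over the opening. Its -x plate edge is at row 170, and the clips' inner edges are at rows 167 and 296. It is centred to about 1 mm, so I'll seat it.

Run:
```python
from ops import *
seat(lat=0.5); shot("wrist","p2"); leave(); print(current_eef_pos(),current_time_s())
```

```text
lower False 69.88142892188753
in156 False
push True r of tab by TCP 156.6279505539292
[546.38861153  -1.74954227 169.55664225] 16.25
```

View pics/p2.png

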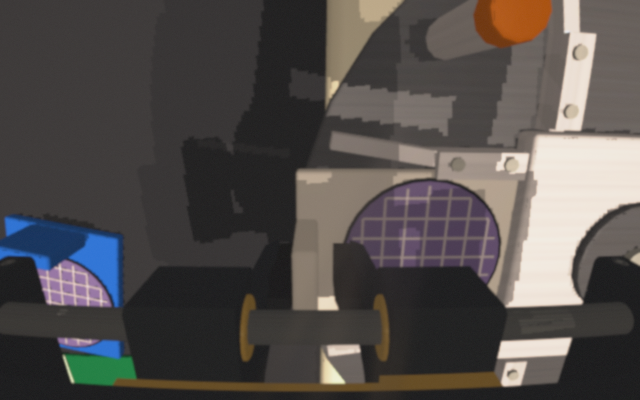

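Home: the tab is at r = 160.1, which puts the origin at 113 mm, and the plate abuts the hub in p2. Next I turn the stage one click and load blue.

```bash
cat >> ops.py <<'E'
def click(n=3):
    def pose(d): 
        a=SY+np.radians(d); return AX+140*np.array([np.cos(a),np.sin(a)]),down(a+np.pi/2-2*np.pi)
    command_gripper(34)
    p,r=pose(225); move_ptp([*p,150],r)
    h=move_linear([*p,92],max_speed=150,force_limit=10); print("down on post",h)
    if h: return False
    for d in list(np.linspace(225,317,n+1)[1:])+[315]:
        p,r=pose(d); move_linear([*p,92],r,max_speed=110)
    sleep(0.3); print("post force",np.round(current_contact_force(),1))
    move_linear([*p,150],max_speed=200); return True
E
python3 - <<'E'
from ops import *
t=current_time_s()
print(click()); print(current_time_s()-t)
move_ptp([545,-110,250],down(SY+np.pi/2)); shot("wrist","p3")
moved("B",(324,268)); print(current_time_s()-t,current_time_s())
E
```

```text
down on post False
post force [ 0.3 -0.3  0.2]
True
6.4083000000000006
moved B (0, 0) 0.98
7.524999999999999 23.775
```

View pics/p3.png

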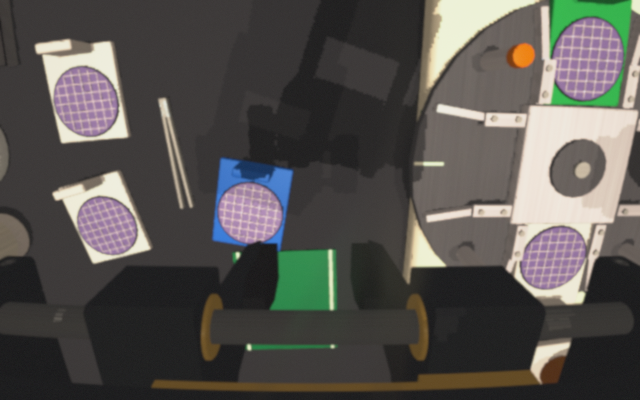

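p3 shows one click done: green is at scope -x (590,55), white is at +x (553,258), and the front station is empty. Next: load blue, click, and take green to the mat.

Run:
```python
from ops import *
c=load("p3"); P=px2w(c,[(523,55)],115)[:,:2]-AX; print("post",P@EX,P@EY)
assert pick([592.0,-187.7],-0.263)>8
move_linear([545,-160,130],max_speed=250)
preplace(); w=current_width(); print(w); assert w>8
seat(lat=0.5); leave(); print(current_time_s())
print(click())
move_ptp([545,-110,250],down(SY+np.pi/2)); shot("wrist","p4")
for n,uv in dict(C=(252,287),D=(293,308)).items(): moved(n,uv)
print(current_time_s())
```

```text
post [-98.58945792] [-98.70735985]
grasp False 9.7
10.098581931596033
lower False 69.85307567674744
in156 False
push True r of tab by TCP 156.613817552309
32.3167
down on post False
post force [-0.3  0.2 -0.4]
True
moved C (0, 0) 1.0
moved D (0, 0) 1.0
39.8917
```

View pics/p4.png

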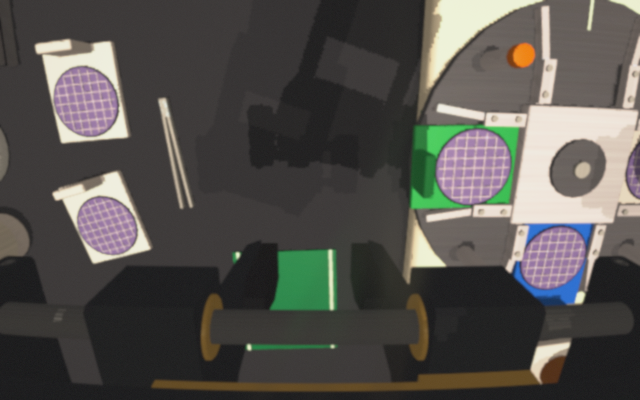

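p4 shows green at the front (470,168), blue home at +x, and both whites where they were. Next I take green out to the mat.

Run:
```python
from ops import *
th=SY+np.pi/2; g=lambda r:tab(st(r,0.5),th)
command_gripper(40); move_ptp([*g(113),150],down(th))
print(move_linear([*g(113),DISC+GZ],max_speed=120,force_limit=15))
command_gripper(0); print("w",current_width())
print("out",move_linear([*g(172),DISC+GZ+0.5],max_speed=80,force_limit=25))
move_linear([*g(185),110],max_speed=120); print("w",current_width())
thm=-0.22; m=tab([726,-160],thm)
move_ptp([*m,100],down(thm)); print("w",current_width())
print(move_linear([*m,3+GZ+1],max_speed=100,force_limit=12)); command_gripper(40)
move_linear([*m,110],max_speed=200)
moved("C",(252,287))
move_ptp([545,-110,250],down(th)); shot("wrist","p5"); print(current_time_s())
```

```text
False
w 9.674999315426648
out False
w 9.660435817033354
w 9.698545126461525
True
moved C (0, 0) 1.0
48.7417
```

View pics/p5.png

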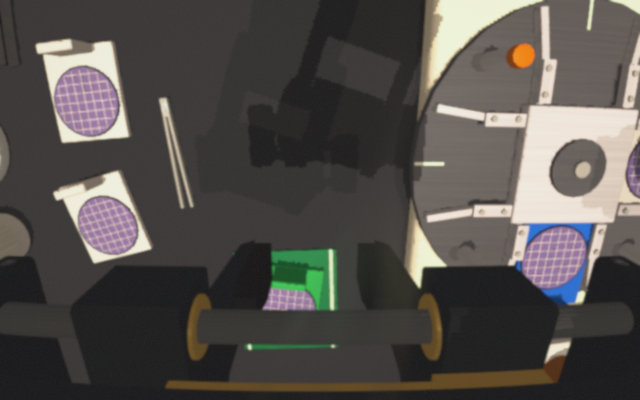

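p5 shows green on the mat and the front station empty. The whites are still at (87,101) and (107,226). Next I load C, click, and load D.

Run:
```python
from ops import *
c=load("p5"); print(px2w(c,[(87,101),(107,226)],9), px2w(c,[(44,50),(113,41),(129,136),(60,143)],8).mean(0))
assert pick([442,-358],-0.04)>8
move_linear([500,-200,130],max_speed=300)
preplace(); w=current_width(); print(w); assert w>8
seat(lat=0.5); leave()
print(moved("D",(293,308)),click())
move_ptp([545,-110,250],down(SY+np.pi/2)); shot("wrist","p6"); print(current_time_s())
```

```text
[[ 450.77601206 -356.54666875    9.        ]
 [ 600.28281984 -371.99685159    9.        ]] [ 442.58331224 -356.9143411     8.        ]
grasp False 9.7
9.651830788673832
lower False 69.85464381715003
in156 False
push True r of tab by TCP 156.6139060085232
moved D (0, 0) 1.0
down on post False
post force [0.2 0.2 0.8]
True True
64.7417
```

View pics/p6.png

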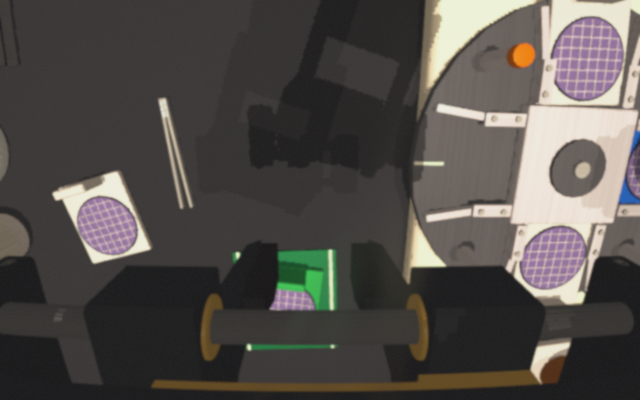

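p6 shows blue at the rear, whites at ±x, and the last white still at (107,226). Green's edge looks slightly shifted compared with p5, so I'll check it after loading D.

Run:
```python
from ops import *
assert pick([591.5,-373],0.176)>8
move_linear([520,-220,130],max_speed=300)
preplace(); w=current_width(); print(w); assert w>8
seat(lat=0.5); leave()
move_ptp([600,-150,320],down(np.pi)); shot("wrist","p7")
move_ptp([400,-230,330],down(0)); shot("scene","s7"); print(current_time_s())
a=cv2.imread("pics/p7.png"); b=cv2.imread("pics/s7.png")[130:310,280:460]
cv2.imwrite("pics/m7.png",np.vstack([cv2.resize(a[:,:],(640,400)),]))
cv2.imwrite("pics/s7c.png",cv2.resize(b,None,fx=3.3,fy=3.3,interpolation=cv2.INTER_CUBIC))
```

```text
grasp False 10.0
10.069731991207629
lower False 69.83654233758767
in156 False
push True r of tab by TCP 156.61596631065538
79.675
```

View pics/p7.png

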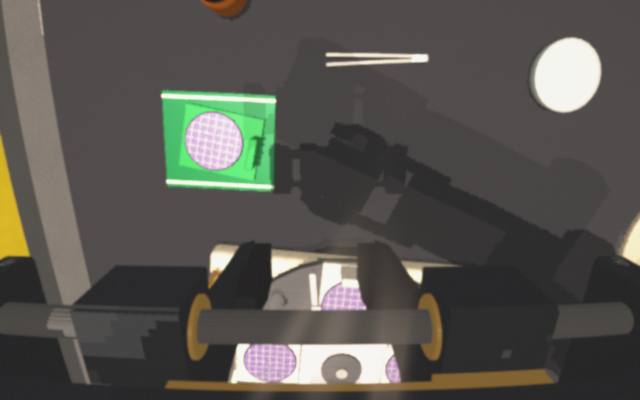

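View pics/s7c.png

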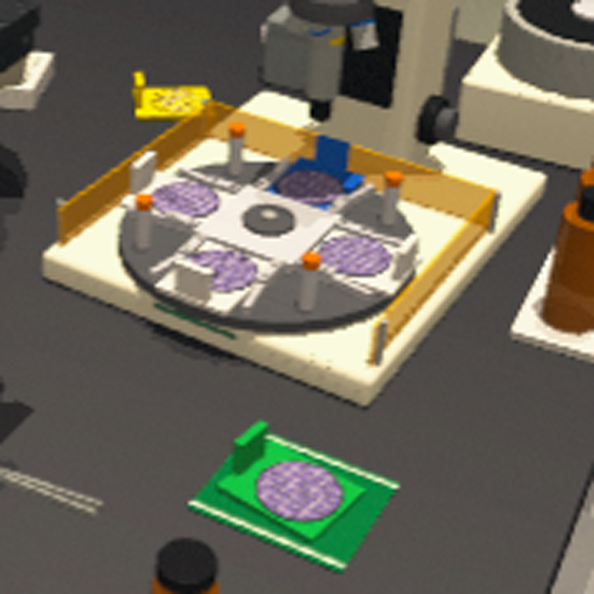

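p7 shows green flat on the mat with its wafer at (214,141). s7 shows three whites and blue seated, with blue under the lens. One numeric check, then I hand in.

Run:
```python
from ops import *
print("green wafer",px2w(load("p7"),[(214,141)],12), "mat",px2w(load("p7"),[(163,93),(275,98),(273,188),(168,184)],3).mean(0))
s=load("s7"); P=px2w(s,np.array([(237,131),(394,180),(311,261),(145,203)])/3.3+[280,130]-0.35,115)[:,:2]
Q=P-P.mean(0); print("axis",P.mean(0),"post angles-45deg mod 90 vs SY",np.degrees(np.arctan2(Q[:,1],Q[:,0])-SY)%90-45)
W=px2w(s,np.array([(309,187)])/3.3+[280,130]-.35,64)[0,:2]; print("blue wafer",W,"lens",AX+104*EY)
sign_off()
```

```text
green wafer [[ 732.90610246 -163.87493773   12.        ]] mat [ 728.58283925 -161.10181841    3.        ]
axis [567.32451953 143.08834442] post angles-45deg mod 90 vs SY [ 0.17320572 -0.02156099 -0.041246    0.29094394]
blue wafer [569.88579574 255.20432933] lens [570.55450845 258.06018235]
the job is handed in; nothing more can be done
```

I handed the job in at about 80 s of the 210 s limit. The finished green holder is on the mat, and all four bench holders (blue and three white) are loaded one to a station. The stage is clicked in with blue under the lens.

**Last checks**
- **Seating:** each holder stopped against the hub at the same point. The stops agree to 0.02 mm and put each origin about 113 mm from the axis, which is fully home.
- **Stage:** the post angles are within 0.3° of a click.
- **Blue:** its wafer measured about 3 mm from the lens axis; the limit is 12 mm.
- **Green:** its wafer measured about 4 mm in x and 3 mm in y from the mat centre. That puts the holder's origin within about 6 mm of it.
- **Faults:** the grip held throughout, and I saw no holder knocked aside. No bystander looked moved in the pictures.

**Disagreement:** finding the stage axis from the posts in the last scene picture came out about 13 mm from the value I used. I put that down to coarse pixel readings in that distant view, because all four seat stops and the wrist-camera post readings agree with the working value. I did not measure it again.

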